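Sweep the pressing weights into their lane

TASK

Put away the three small brass pressing weights lying on the front part of the grey tray: with the fingers, push them along the tray, one after another, through the narrow gate between the two slanting guides, so that all three end lying flat in single file in the lane behind it, each wholly inside past the gate. Slide them only, never pick one up or tip it, and do not disturb the loupe, the thread bobbin and the eraser on the tray.

Things in the scene. Friction and masses are not known exactly. Their poses are not given: they have to be found in the camera images.
- weight_tray: flat grey laminate board, the tray, fixed to the table, 340 mm (its x, away from the robot) by 280 mm (its y), floor top 10 mm above the table, no rim; origin at the centre of its underside. The lane's walls and guides are wood, 8 mm thick, 14 mm above the floor. The weights start on the bare floor in front of the guides (x about -105 to -55 mm)
- gate (a point): middle of the gate, the mouth of the lane, at floor height: 50 mm wide along y; x points into the lane. The lane floor is flat, level with the rest of the tray. A weight is wholly past the gate when its centre is 20 mm beyond it; weights already inside are simply pushed further on by the next (three in line take 120 mm)
- lane_end (a point): middle of the inner face of the lane's end wall, at floor height, 140 mm beyond the gate; the lane between is straight, its inner faces 50 mm apart
- guide_tip_left (a point): front end of the left guide, at floor height; the guide runs straight from here to the left side of the gate, at 45 degrees. The right one mirrors it: together they form a funnel to the gate
- weight_0: brass pressing weight: flat round disc 40 mm across and 12 mm thick with a small knob 12 mm across and 6 mm high on top (18 mm high in all), about 120 g, one of three alike, lying loose on the front part of the tray; origin at the centre of its underside, z up
- weight_1: brass pressing weight: flat round disc 40 mm across and 12 mm thick with a small knob 12 mm across and 6 mm high on top (18 mm high in all), about 120 g, one of three alike, lying loose on the front part of the tray; origin at the centre of its underside, z up
- weight_2: brass pressing weight: flat round disc 40 mm across and 12 mm thick with a small knob 12 mm across and 6 mm high on top (18 mm high in all), about 120 g, one of three alike, lying loose on the front part of the tray; origin at the centre of its underside, z up
- loupe: bystander: black eyepiece loupe, 40 mm across, 28 mm high, standing loose on the tray to the left of the lane; origin at the centre of its underside
- linen_thread: bystander: bobbin of pale thread with wooden ends, 33 mm across, 42 mm high, standing loose on the tray to the right of the lane; origin at the centre of its underside
- eraser: bystander: eraser in a card sleeve, 24 x 53 x 13 mm (long along its y), lying loose on the tray to the right of the lane; origin at the centre of its underside
Mind the look-alikes: they are no part of the job. Leave any blue look-alike of the weight_2 alone. What is shaped like the weight_1 but purple is not meant.

How it is judged:
By the outcome, as a careful person would: the job done as asked, in the order asked, and still so for the second after the job is handed in, with the robot touching nothing.
It also fails if it takes over 72 s, if anything falls off the work surface, if the arm or the gripper's body presses on something with over 40 N, if the wrist force passes 120 N, or if a joint passes its speed limit or range.

ROBOT

A 7-joint arm with a two-finger parallel gripper is mounted at the origin on a cart in front of the work surface, level with it; the furniture and walls round the work are solid. World frame = base frame: x ahead of the robot, y to its left, z up, the work surface at z = 0. Lengths are in mm, angles in rad, forces in N, time in s.
With the tool pointing down it reaches from about 350 to 900 mm from the base axis. Payload 7.2 kg.
Tool frame: the origin (TCP) lies at the very end of the fingers, on their centre line; the grasp point (between the pads) lies 19 mm behind it; z points along the fingers, y is the direction in which the jaws open and shut (so a half turn about z gives the same grasp; the last joint's range is limited). The gripper opens to 85 mm and grips with 20 to 120 N. Pads are 22 mm wide; open, the fingers measure 114 mm over their backs; the gripper's body (76 mm by 85 mm) begins 54 mm behind the grasp point. The pads swing forward as they close: fully open they stand 13 mm farther back than shut.
Start: joints at [1.132, 0.411, -0.013, 1.596, 0.006, 1.134, -0.082], TCP at [226.464, -582.531, 231.297] pointing down, gripper open.
Joint ranges: [-2.95, 2.95], [-0.29, 1.99], [-1.47, 1.44], [0.14, 2.54], [-1.03, 4.17], [0.13, 1.85], [-2.86, 2.86]. Speed limits (rad/s): [2.39, 2.39, 3.01, 3.01, 3.14, 3.14, 3.14].

INTERFACE

Orientations are given as a rotation vector (axis times angle).
In Python, from station import bot gives the robot as it stands.
- The arm moves only by the shell command python3 -m crank 'ROWS' [OPENING] [FORCE]. ROWS is JSON, a list of rows, each a list of 6 numbers: the shift along the world's x, y, z in cm, then the turn, a rotation vector about the world's x, y, z in degrees. A call has 1 to 8 rows; each row is the pose to reach, as a shift and turn from the pose commanded when the call began; what a row does not reach only later rows make up. A row lasts 1/10 s, in which the tool goes at most 50 mm and 8.59 degrees, less where a joint would pass 70% of its speed; a pose out of reach is approached as far as the arm can. A call with a gripper value outside its range is refused whole. OPENING is the gripper's target within -1 to 1 (fully open at 1, half-way at 0, shut at -1), set as the call begins (- or left out, the last holds). The fingers move at their own pace and stop on an object; FORCE is the grip in N (left out, the last holds). Time passes only in rows, so rows that repeat a pose let the fingers close. It gives the time, the measured TCP pose, the force and the opening at its end, in the units of the state.
- bot.get_state(): the state, without advancing time (a new reading comes with each control period).
- bot.grab_frame(name): name is "scene" or "top"; returns the picture (480x640x3 uint8, red, green, blue); there is no depth.
- bot.camera_model(name): a dict with "fx", "fy", "cx", "cy" (pixels), "dist_coeffs" ([k1, k2, p1, p2, k3] as OpenCV has them; the pictures are not rectified), "rvec" (rotation vector, rad) and "tvec" (3), from world to camera coordinates, as OpenCV has them. Camera axes: x right, y down, z forward; pixel columns grow to the right and rows downward; lengths in mm; the calibration is good to about 2 mm. A picture is of the moment at which its call begins. camera_model takes no time and is no camera call.
- bot.sign_off(): hands the job in, once; it reports no verdict.
The state is a dict: "clock": time; "joints": joint angles; "dq": joint speeds; "joint_torque": joint torques, N m; "ee_pos": TCP position; "tcp_rot": TCP orientation; "force": force on the tool from outside, world axes, zero at the start; "torque": the same for the moment, N m; "width": finger opening in mm.
Only numpy, scipy, OpenCV 4.12 (cv2) and the standard library are available. Lean on these libraries where they do the work, as an engineer would, in place of code of your own. Each camera call takes 0.05 s, during which the arm holds its last target.

## Working session

There is one attempt and no reset: what is moved stays moved. The work goes in short steps, Python scripts to look and compute and a shell command to move; the robot and the scene stay as the last step left them, time stands still between calls to the robot, and variables do not carry over. Pictures are saved under pics/ and viewed, and the job is handed in when it is done.

```bash
mkdir -p pics; ls; python3 - <<'E'
from station import bot
import cv2
for n in("scene","top"):
    cv2.imwrite(f"pics/{n}0.png",bot.grab_frame(n)[:,:,::-1]); print(bot.camera_model(n))
s=bot.get_state();print({k:s[k] for k in("clock","ee_pos","tcp_rot","force","width")})
E
```

```text
pics
{'fx': 534.7355781446151, 'fy': 534.7355781446151, 'cx': 318.42167504146704, 'cy': 230.17273974538955, 'dist_coeffs': array([-0.1208976,  0.       ,  0.       ,  0.       ,  0.       ]), 'rvec': array([ 2.02867894, -1.19792831,  0.53746818]), 'tvec': array([-241.74066187,  345.08265806,  593.36555611])}
{'fx': 496.6155988635147, 'fy': 496.6155988635147, 'cx': 313.40064709839476, 'cy': 237.34383443160766, 'dist_coeffs': array([0.03507196, 0.        , 0.        , 0.        , 0.        ]), 'rvec': array([ 2.15966489, -2.20127738,  0.12741922]), 'tvec': array([  3.39126298, 551.24007694, 892.53160684])}
{'clock': 0.1, 'ee_pos': array([ 226.27118776, -582.12775828,  230.51747139]), 'tcp_rot': array([-3.08637510e+00, -5.78777452e-01,  5.98230644e-04]), 'force': array([ 0.31293335, -1.36877557, -0.48640023]), 'width': 85.63047057930216}
```

View pics/top0.png

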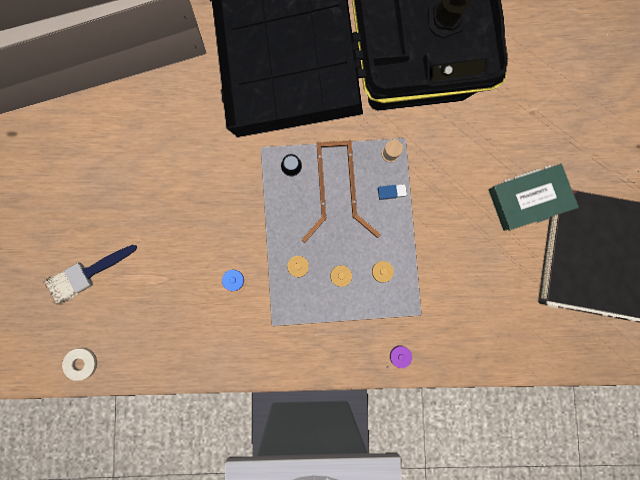

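View pics/scene0.png

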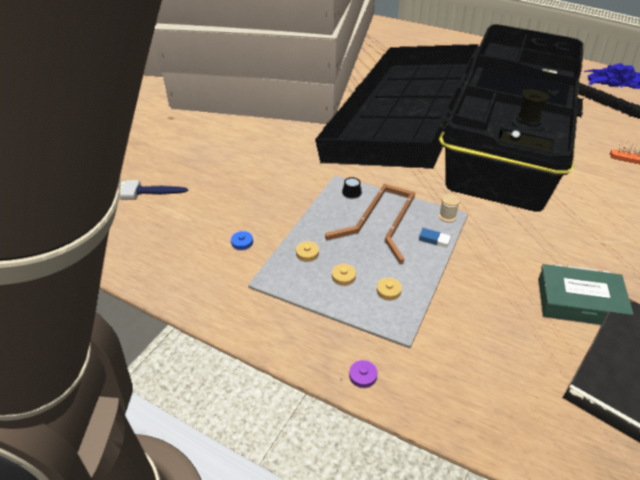

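The top view shows the brass weights at about (298,266), (341,276) and (383,271). The gate is at about (325,215) to (354,214), and the lane end at about y=145. The blue and purple look-alikes are off the tray. Next I'll measure positions.

```bash
cat > h.py <<'E'
from station import bot
import cv2, numpy as np
def px2w(uv,z,n="top"):
    m=bot.camera_model(n);K=np.array([[m['fx'],0,m['cx']],[0,m['fy'],m['cy']],[0,0,1]])
    R=cv2.Rodrigues(np.array(m['rvec']))[0];t=np.array(m['tvec'])
    p=cv2.undistortPoints(np.array(uv,float).reshape(-1,1,2),K,np.array(m['dist_coeffs'])).reshape(-1,2)
    d=np.c_[p,np.ones(len(p))]@R; c=-R.T@t
    return (c+d*((z-c[2])/d[:,2])[:,None])[:,:2]
def w2px(P,n="top"):
    m=bot.camera_model(n);K=np.array([[m['fx'],0,m['cx']],[0,m['fy'],m['cy']],[0,0,1]])
    return cv2.projectPoints(np.array(P,float).reshape(-1,1,3),np.array(m['rvec']),np.array(m['tvec']),K,np.array(m['dist_coeffs']))[0].reshape(-1,2)
def blobs(im,lo,hi,amin):
    hsv=cv2.cvtColor(im,cv2.COLOR_RGB2HSV)
    k=cv2.inRange(hsv,lo,hi)
    c,_=cv2.findContours(k,cv2.RETR_EXTERNAL,cv2.CHAIN_APPROX_NONE)
    return [x for x in c if cv2.contourArea(x)>amin],hsv
E
python3 - <<'E'
from h import *
for n in("top","scene"):
    im=cv2.cvtColor(cv2.imread(f"pics/{n}0.png"),cv2.COLOR_BGR2RGB)
    hsv=cv2.cvtColor(im,cv2.COLOR_RGB2HSV)
    if n=="top":
        for u,v in((298,260),(341,270),(322,180),(353,180),(300,300),(200,300)):print(u,v,hsv[v,u])
    c,_=blobs(im,(14,120,150),(28,255,255),100)
    for x in c:
        (u,v),(a,b),th=cv2.fitEllipse(x);print(n,round(u),round(v),round(a,1),round(b,1),px2w([u,v],20,n).round(1))
im=cv2.cvtColor(cv2.imread("pics/top0.png"),cv2.COLOR_BGR2RGB)
g=cv2.inRange(cv2.cvtColor(im,cv2.COLOR_RGB2HSV),(0,0,60),(179,35,220))
g[:130]=0;g[335:]=0;g[:,:250]=0;g[:,430:]=0
g=cv2.morphologyEx(g,cv2.MORPH_CLOSE,np.ones((25,25)))
c=max(cv2.findContours(g,0,1)[0],key=cv2.contourArea)
r=cv2.approxPolyDP(c,12,True);print(r.reshape(-1,2));W=px2w(r.reshape(-1,2),10);print(W.round(1))
print([np.linalg.norm(W[i]-W[i-1]).round(1) for i in range(len(W))])
big=cv2.resize(im[130:330,255:425],None,fx=3,fy=3,interpolation=cv2.INTER_CUBIC)
cv2.imwrite("pics/crop0.png",big[:,:,::-1])
E
```

```text
298 260 [ 18 135 219]
341 270 [ 18 135 216]
322 180 [ 12 141 137]
353 180 [ 12 138 137]
300 300 [140   9 167]
200 300 [ 13  94 200]
top 341 276 19.7 20.4 [[479.6 -56.6]]
top 382 271 19.6 20.2 [[ 486.2 -134.1]]
top 298 266 19.7 20.1 [[499.   23.2]]
top 459 72 40.1 206.3 [[ 865.9 -293.3]]
scene 389 288 17.1 22.3 [[ 485.5 -135.8]]
scene 343 273 16.7 21.8 [[479.1 -58.2]]
scene 307 250 15.0 20.7 [[498.3  21.4]]
scene 508 155 12.2 157.0 [[ 967.6 -211.5]]
[[403 138]
 [261 148]
 [272 325]
 [420 314]]
[[ 741.8 -183.8]
 [ 726.3   89.3]
 [ 391.5   72.3]
 [ 406.  -202.9]]
[np.float64(336.4), np.float64(273.5), np.float64(335.3), np.float64(275.6)]
```

View pics/crop0.png

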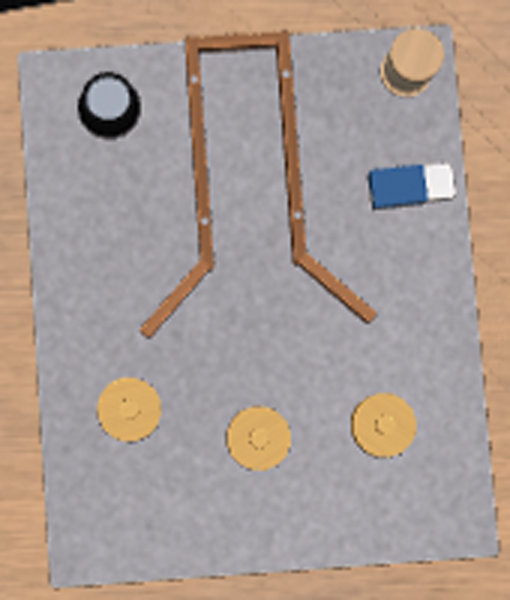

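```bash
python3 - <<'E'
from h import *
im=cv2.cvtColor(cv2.imread("pics/top0.png"),cv2.COLOR_BGR2RGB)
hsv=cv2.cvtColor(im,cv2.COLOR_RGB2HSV)
k=cv2.inRange(hsv,(5,90,70),(16,255,190))
k[:138]=0;k[245:]=0;k[:,:300]=0;k[:,384:]=0
v,u=np.nonzero(k);W=px2w(np.c_[u,v],24)
yaw=np.radians(3.1)
for it in range(3):
    R=np.array([[np.cos(yaw),-np.sin(yaw)],[np.sin(yaw),np.cos(yaw)]])
    T=(W-[566,-56])@R
    s=(T[:,0]>30)&(T[:,0]<155)
    L=T[s&(T[:,1]>0)];Rr=T[s&(T[:,1]<0)]
    a=np.polyfit(L[:,0],L[:,1],1);b=np.polyfit(Rr[:,0],Rr[:,1],1);print(np.degrees(yaw),a,b)
    yaw+=(a[0]+b[0])/2
ym=(np.median(L[:,1])+np.median(Rr[:,1]))/2
e=T[(abs(T[:,1]-ym)<18)&(T[:,0]>120)];print("end wall x",e[:,0].mean(),"mid y",ym,"ext",T.min(0),T.max(0))
end=e[:,0].mean()-4
gx=end-140
for nm,p in(("gate",(gx,ym)),("end",(end,ym))):
    print(nm,(np.array(p)+0)@R.T+[566,-56])
for p in([479.3,-57.4],[485.9,-135],[498.6,22.3]):print((np.array(p)-[566,-56])@R-[gx,ym])
for uv,z in(((291,165),24),((395,150),45),((392,191),20)):print("by",(px2w(uv,z)-[566,-56])@R-[gx,ym])
print(px2w([[280,190],[355,240]],10))
E
```

```text
3.1 [-2.54116166e-03  2.76082861e+01] [-2.35125505e-02 -2.87152865e+01]
2.3536161270144014 [9.91155382e-03 2.76732342e+01] [-9.75596347e-03 -2.87978312e+01]
2.3580734623034583 [9.8340769e-03 2.7673183e+01] [-9.83169733e-03 -2.87980421e+01]
end wall x 164.59648207689088 mid y -0.3550043525734754 ext [-18.37170501 -93.89274408] [176.85330018  70.79060034]
gate [586.59364757 -55.5072712 ]
end [726.47509632 -49.74703723]
[-107.28066732    2.52342047]
[-103.87907156  -75.28242215]
[-84.71779155  81.36184154]
by [[105.87912662  83.43704682]]
by [[ 117.85279935 -110.26731099]]
by [[  46.15578198 -103.72892899]]
[[644.37142811  54.1837708 ]
 [546.38915649 -85.87059882]]
```

```bash
python3 -m crank '[[5,13,0,0,0,-8],[10,26,0,0,0,-16],[10,26,0,0,0,-18.2],[10,26,0,0,0,-18.2],[10,26,0,0,0,-18.2],[10,26,0,0,0,-18.2],[10,26,0,0,0,-18.2],[10,26,0,0,0,-18.2]]' -0.74 40
```

```text
clock: 0.9
ee_pos: [326.5, -322.5, 231.4]
tcp_rot: [3.14, 0.086, -0.0]
force: [0.3, -0.3, -0.2]
width: 11.7
```

```bash
python3 -m crank '[[10.25,26.4,0,0,0,0],[10.25,26.4,0,0,0,0],[10.25,26.4,0,0,0,0],[10.25,26.4,0,0,0,0],[10.25,26.4,-4,0,0,0],[10.25,26.4,-8,0,0,0],[10.25,26.4,-13,0,0,0],[10.25,26.4,-13,0,0,0]]'
python3 -m crank '[[0,0,-3,0,0,0],[0,0,-5,0,0,0],[0,0,-6.5,0,0,0],[0,0,-7.5,0,0,0],[0,0,-8.0,0,0,0],[0,0,-8.4,0,0,0],[0,0,-8.6,0,0,0],[0,0,-8.6,0,0,0]]'
python3 - <<'E'
from h import *
cv2.imwrite("pics/s1.png",bot.grab_frame("scene")[:,:,::-1]);cv2.imwrite("pics/t1.png",bot.grab_frame("top")[:,:,::-1])
E
```

```text
clock: 1.7
ee_pos: [427.2, -58.4, 97.4]
tcp_rot: [-3.139, -0.084, 0.008]
force: [-0.3, 0.4, 0.1]
width: 10.9
clock: 2.5
ee_pos: [429.2, -58.7, 15.6]
tcp_rot: [3.14, 0.083, 0.001]
force: [-0.3, 0.3, 0.2]
width: 11.2
```

View pics/s1.png

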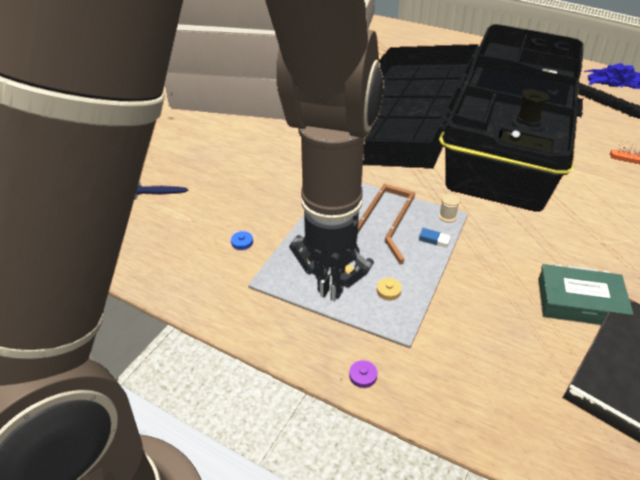

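View pics/t1.png

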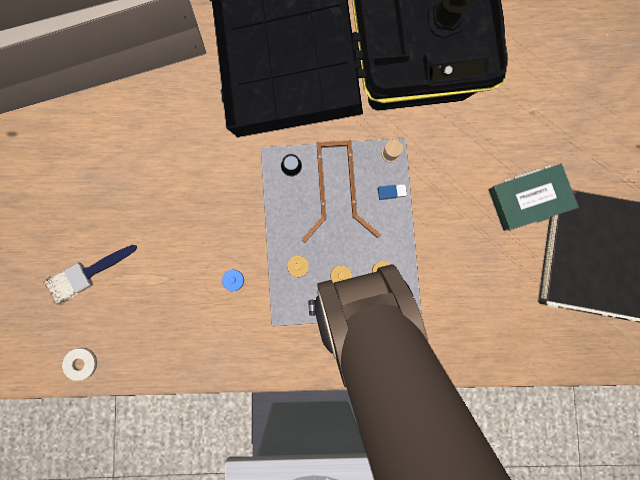

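The fingers stand just behind the middle weight, around (340,290) in the top view, and touch nothing. Pushing it now.

```bash
python3 -m crank '[[0.8,0.02,-0.15,0,0,0],[1.6,0.03,-0.2,0,0,0],[2.2,0.05,-0.2,0,0,0],[3,0.06,-0.2,0,0,0],[4,0.08,-0.2,0,0,0],[5,0.1,-0.2,0,0,0],[6,0.12,-0.2,0,0,0],[7,0.14,-0.2,0,0,0]]'
python3 - <<'E'
from h import *
cv2.imwrite("pics/s2.png",bot.grab_frame("scene")[:,:,::-1]);cv2.imwrite("pics/t2.png",bot.grab_frame("top")[100:340,220:440,::-1].repeat(2,0).repeat(2,1))
E
```

```text
clock: 3.4
ee_pos: [499.9, -57.1, 13.3]
tcp_rot: [-3.14, -0.083, -0.0]
force: [-1.1, -0.4, 0.8]
width: 11.3
```

View pics/t2.png

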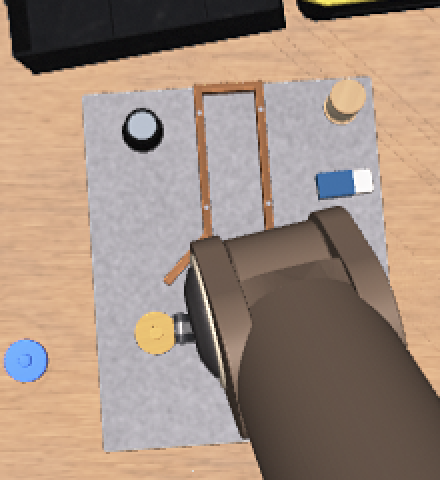

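The left weight at (155,333) is untouched, with the gripper knuckle above and beside it. The middle weight is hidden, but the force is small. Continuing into the gate.

```bash
python3 -m crank '[[1,0.02,0,0,0,0],[2.1,0.04,0,0,0,0],[3.2,0.06,0,0,0,0],[4.3,0.08,0,0,0,0],[5.4,0.1,0,0,0,0],[6.5,0.12,0,0,0,0],[7.6,0.14,0,0,0,0],[8.7,0.15,0,0,0,0]]'
python3 -m crank '[[0.4,0,0,0,0,0],[0.4,0,0,0,0,0],[-1,0,0,0,0,0],[-3,0,1.5,0,0,0],[-7,0,4,0,0,0],[-12,0,6,0,0,0],[-14,0,6,0,0,0],[-14,0,6,0,0,0]]'
python3 - <<'E'
from h import *
cv2.imwrite("pics/s3.png",bot.grab_frame("scene")[:,:,::-1]);cv2.imwrite("pics/t3.png",bot.grab_frame("top")[100:340,220:440,::-1].repeat(2,0).repeat(2,1))
E
```

```text
clock: 4.3
ee_pos: [586.8, -55.6, 13.2]
tcp_rot: [-3.14, -0.083, 0.0]
force: [-1.6, 0.5, 1.4]
width: 11.3
clock: 5.1
ee_pos: [442.4, -56.3, 73.9]
tcp_rot: [3.139, 0.083, -0.002]
force: [-0.1, 0.1, 0.2]
width: 11.1
```

View pics/t3.png

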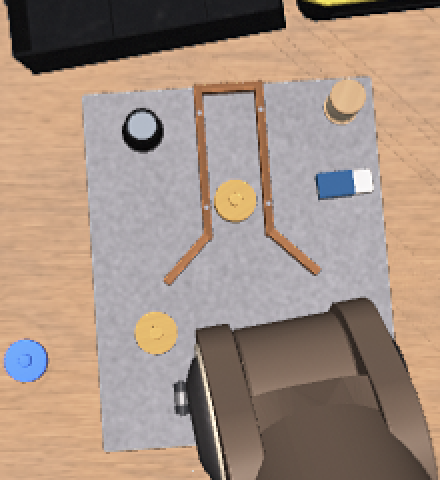

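View pics/s3.png

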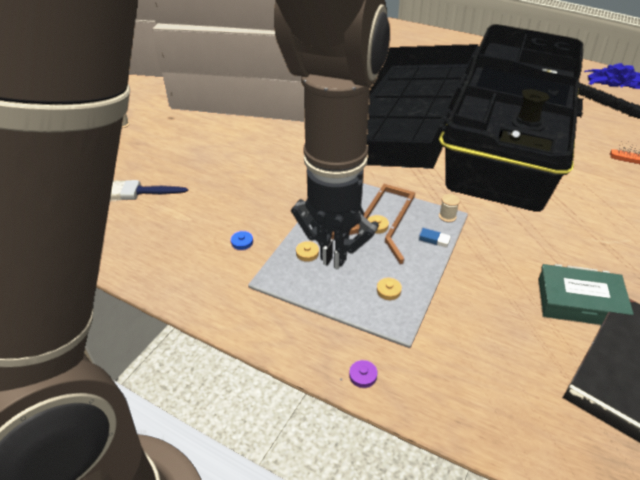

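The first weight is in the lane at (235,200), past the gate line at about v=235. The others are undisturbed. Next is the left weight, with the jaws turned 90°.

```bash
python3 -c "
from station import bot
print(bot.get_state()['joints'].round(2))"
```

```text
[ 0.3   0.36 -0.34  2.15  0.19  0.66 -1.69]
```

```bash
python3 -m crank '[[0,0,0,0,0,8],[0.5,1,0,0,0,16],[1,3,0,0,0,24],[2,6,0,0,0,32],[3,9,0,0,0,40],[4.5,11,0,0,0,48],[5.36,12.85,0,0,0,56],[5.36,12.85,0,0,0,64]]'
python3 -m crank '[[0,0,0,0,0,8],[0,0,0,0,0,16],[0,0,0,0,0,24],[0,0,-2,0,0,26],[0,0,-4,0,0,26],[0,0,-5,0,0,26],[0,0,-5.7,0,0,26],[0,0,-6.05,0,0,26]]'
python3 - <<'E'
from h import *
print(bot.get_state()['joints'].round(2))
cv2.imwrite("pics/t4.png",bot.grab_frame("top")[100:340,220:440,::-1].repeat(2,0).repeat(2,1))
E
```

```text
clock: 6.0
ee_pos: [502.0, 76.9, 73.3]
tcp_rot: [-2.61, -1.746, -0.005]
force: [0.3, 0.1, 0.4]
width: 11.2
clock: 6.8
ee_pos: [499.8, 73.2, 12.2]
tcp_rot: [-2.161, -2.279, 0.0]
force: [-0.1, -0.9, 1.0]
width: 11.3
[ 0.26  0.61 -0.64  2.03  0.58  0.68 -0.71]
```

View pics/t4.png

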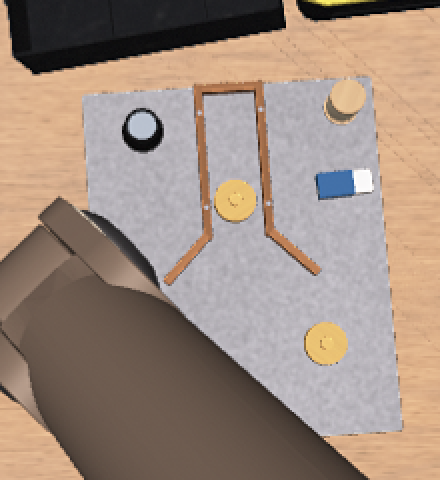

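```bash
python3 -m crank '[[-0.35,-0.7,0.1,0,0,0],[-0.33,-1.5,0.1,0,0,0],[-0.3,-2.2,0.1,0,0,0],[-0.27,-3,0.1,0,0,0],[-0.23,-4,0.1,0,0,0],[-0.18,-5,0.1,0,0,0],[-0.14,-6,0.1,0,0,0],[-0.1,-7,0.1,0,0,0]]'
python3 -m crank '[[0.03,-1,0,0,0,0],[0.07,-2,0,0,0,0],[0.1,-2.8,0,0,0,0],[0.12,-3.2,0,0,0,0],[0.12,-3.3,0,0,0,0],[0.12,-2.6,0,0,0,0],[0.1,-0.5,0.5,0,0,0],[0.1,2,3,0,0,0]]'
python3 - <<'E'
from h import *
cv2.imwrite("pics/s5.png",bot.grab_frame("scene")[:,:,::-1])
cv2.imwrite("pics/t5.png",bot.grab_frame("top")[100:340,220:440,::-1].repeat(2,0).repeat(2,1))
E
```

```text
clock: 7.65
ee_pos: [498.6, 1.9, 13.8]
tcp_rot: [2.162, 2.279, 0.0]
force: [-0.3, 1.0, 0.5]
width: 11.0
clock: 8.45
ee_pos: [497.8, 23.2, 42.3]
tcp_rot: [-2.161, -2.276, 0.005]
force: [0.4, -0.2, -0.7]
width: 11.0
```

View pics/t5.png

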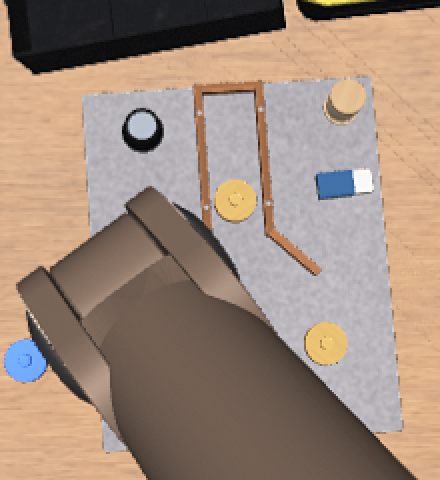

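View pics/s5.png

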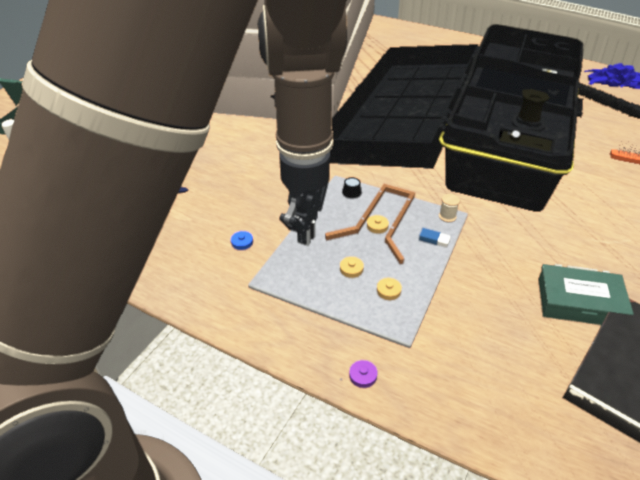

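The left weight is now in front of the gate at (351,267) in the scene view. The bystanders and look-alikes are unmoved. Measuring it, and lifting meanwhile.

```bash
cat >> h.py <<'E'
def weights(n="scene"):
    c,_=blobs(bot.grab_frame(n),(14,120,150),(28,255,255),100)
    for x in c:
        (u,v),(a,b),th=cv2.fitEllipse(x)
        w=px2w([u,v],20,n)[0]
        if w[0]<760: 
            d=w-[586.5,-56];g=[d[0]*.9986+d[1]*.052,-d[0]*.052+d[1]*.9986]
            print(n,round(u),round(v),round(a,1),round(b,1),w.round(1),"gate:",np.round(g,1))
E
python3 -c "
from h import *
weights('scene')"
python3 -m crank '[[0,0,2,0,0,-8],[-1,0,4,0,0,-16],[-4,-2,4,0,0,-24],[-6,-4,4,0,0,-32],[-6,-6,4,0,0,-40],[-6,-8,4,0,0,-48],[-6,-8,4,0,0,-56],[-6,-8,4,0,0,-64]]'
```

```text
scene 389 290 14.4 19.4 [ 480.3 -138.3] gate: [-110.3  -76.6]
scene 351 269 13.6 19.9 [494.3 -63.8] gate: [-92.5  -3. ]
scene 376 224 12.5 18.7 [618.1 -54.3] gate: [31.7  0. ]
clock: 9.4
ee_pos: [439.0, -58.3, 83.3]
tcp_rot: [3.044, 0.776, -0.002]
force: [-0.8, 0.9, -0.0]
width: 11.7
```

```bash
python3 -m crank '[[0.5,-0.3,0,0,0,-8],[0.9,-0.6,-1,0,0,-16],[0.9,-0.6,-3,0,0,-24],[0.9,-0.6,-4.5,0,0,-26],[0.9,-0.6,-5.8,0,0,-26],[0.9,-0.6,-6.6,0,0,-26],[0.9,-0.6,-6.95,0,0,-26],[0.9,-0.6,-6.95,0,0,-26]]'
python3 - <<'E'
from h import *
cv2.imwrite("pics/t6.png",bot.grab_frame("top")[100:340,220:440,::-1].repeat(2,0).repeat(2,1))
cv2.imwrite("pics/s6.png",bot.grab_frame("scene")[:,:,::-1])
E
```

```text
clock: 10.2
ee_pos: [448.3, -63.2, 14.0]
tcp_rot: [-3.14, -0.084, 0.001]
force: [0.4, -0.1, 0.3]
width: 11.2
```

View pics/t6.png

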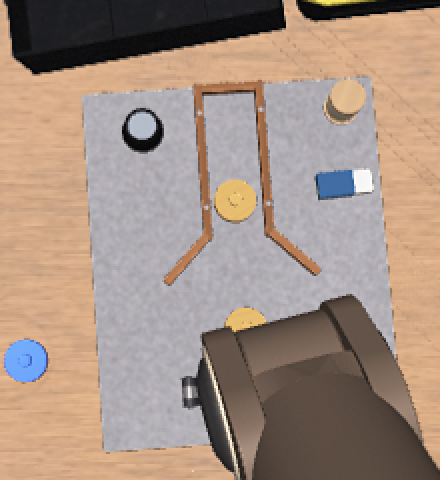

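View pics/s6.png

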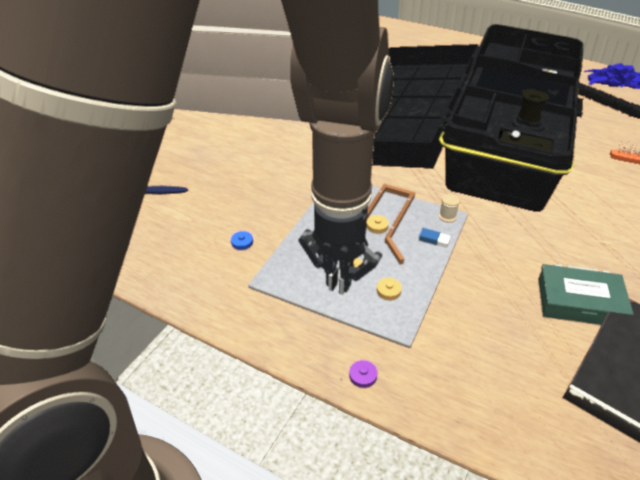

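The second weight is at (245,325) in the crop, squarely ahead of the fingers. Pushing it in.

```bash
python3 -m crank '[[0.8,0.1,-0.05,0,0,0],[1.6,0.15,-0.05,0,0,0],[2.2,0.18,-0.05,0,0,0],[3,0.22,-0.05,0,0,0],[4,0.28,-0.05,0,0,0],[5,0.33,-0.05,0,0,0],[6,0.39,-0.05,0,0,0],[7,0.45,-0.05,0,0,0]]'
python3 -m crank '[[0.9,0.05,0,0,0,0],[1.8,0.1,0,0,0,0],[2.7,0.14,0,0,0,0],[3.6,0.18,0,0,0,0],[4.5,0.22,0,0,0,0],[5.4,0.26,0,0,0,0],[6.3,0.3,0,0,0,0],[6.9,0.32,0,0,0,0]]'
python3 - <<'E'
from h import *
cv2.imwrite("pics/s7.png",bot.grab_frame("scene")[:,:,::-1])
E
```

```text
clock: 11.1
ee_pos: [519.5, -58.5, 13.8]
tcp_rot: [3.14, 0.084, -0.0]
force: [-2.0, 0.3, 0.7]
width: 11.3
clock: 11.9
ee_pos: [588.6, -55.3, 13.8]
tcp_rot: [-3.14, -0.084, -0.001]
force: [-2.3, -0.3, 0.4]
width: 11.4
```

View pics/s7.png

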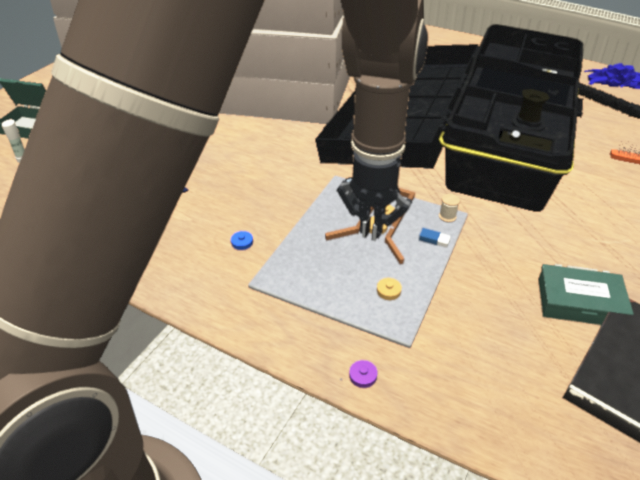

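The fingers are at the gate mouth, and the second weight is inside. Retreating and going round to the right weight at (389,288).

```bash
python3 -m crank '[[-1,0,0,0,0,0],[-3,0,1,0,0,4],[-6,0,4,0,0,12],[-9,-3,6,0,0,20],[-10,-7,6,0,0,28],[-10,-11,6,0,0,36],[-10,-13,6,0,0,44],[-10,-13,6,0,0,52]]'
python3 -m crank '[[0,0,0,0,0,8],[0,0,0,0,0,16],[0,0,0,0,0,24],[0,0,0,0,0,32],[0,0,0,0,0,38],[0,0,0,0,0,38]]'
python3 - <<'E'
from h import *
cv2.imwrite("pics/t8.png",bot.grab_frame("top")[100:340,220:440,::-1].repeat(2,0).repeat(2,1))
cv2.imwrite("pics/s8.png",bot.grab_frame("scene")[:,:,::-1])
weights('scene');weights('top')
E
```

```text
clock: 12.75
ee_pos: [486.0, -189.6, 73.8]
tcp_rot: [2.785, 1.451, -0.002]
force: [-0.8, 0.4, 0.1]
width: 11.1
clock: 13.35
ee_pos: [486.6, -185.4, 73.6]
tcp_rot: [-2.16, -2.281, 0.0]
force: [0.0, 0.6, 0.5]
width: 11.1
scene 388 290 14.1 19.7 [ 480.  -137.7] gate: [-110.6  -76. ]
scene 376 226 12.0 20.3 [613.6 -55.6] gate: [27.1 -1. ]
scene 384 213 13.2 16.3 [652.9 -54.8] gate: [66.4 -2.2]
top 382 271 19.7 20.2 [ 486.3 -134. ] gate: [-104.2  -72.7]
top 336 191 20.1 44.9 [639.  -52.2] gate: [52.6  1.1]
```

View pics/t8.png

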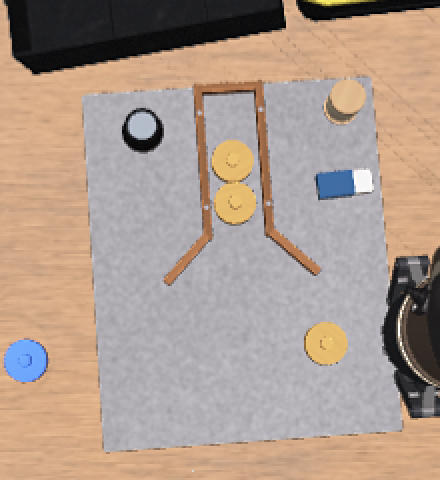

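View pics/s8.png

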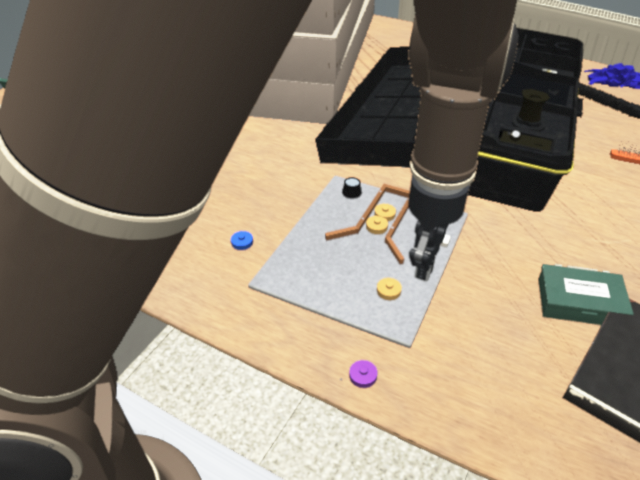

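Both weights are in single file in the lane at (235,203) and (232,160). The right weight is at (326,343), with the gripper to its right.

```bash
python3 -m crank '[[0.2,0,-2,0,0,0],[0.2,0,-4,0,0,0],[0.2,0,-5,0,0,0],[0.2,0,-5.7,0,0,0],[0.2,0,-6,0,0,0],[0.2,0,-6,0,0,0],[0.15,0.8,-6,0,0,0],[0.1,1.6,-6,0,0,0]]'
python3 -m crank '[[-0.03,0.7,0,0,0,0],[-0.06,1.5,0,0,0,0],[-0.1,2.4,0,0,0,0],[-0.15,3.4,0,0,0,0],[-0.2,4.4,0,0,0,0],[-0.24,5.4,0,0,0,0],[-0.28,6.3,0,0,0,0],[-0.32,7,0,0,0,0]]'
python3 -m crank '[[-0.03,0.5,0,0,0,0],[-0.03,0.75,0,0,0,0],[-0.03,0.75,0,0,0,0],[0,-0.5,0,0,0,0],[0,-2.5,1.5,0,0,0],[0,-5,4,0,0,0],[0,-7,6,0,0,0],[0,-7,6,0,0,0]]'
python3 - <<'E'
from h import *
cv2.imwrite("pics/t9.png",bot.grab_frame("top")[100:340,220:440,::-1].repeat(2,0).repeat(2,1))
weights('scene');weights('top')
E
```

```text
clock: 14.35
ee_pos: [488.8, -168.9, 14.3]
tcp_rot: [2.162, 2.279, 0.001]
force: [0.4, 0.7, -0.8]
width: 11.1
clock: 15.15
ee_pos: [485.3, -98.4, 13.8]
tcp_rot: [-2.161, -2.28, -0.0]
force: [0.1, -1.6, 1.7]
width: 11.3
clock: 15.95
ee_pos: [486.3, -174.4, 75.7]
tcp_rot: [2.165, 2.27, 0.0]
force: [0.3, -0.6, -0.5]
width: 10.8
scene 346 276 13.4 19.4 [476.8 -64.5] gate: [-110.    -2.7]
scene 376 226 12.2 19.7 [613.8 -55.6] gate: [27.3 -1. ]
scene 384 213 13.1 16.4 [652.8 -54.8] gate: [66.3 -2.2]
top 343 274 19.7 20.3 [483.4 -60.3] gate: [-103.2    1. ]
top 336 191 20.1 44.9 [639.  -52.2] gate: [52.6  1.1]
```

View pics/t9.png

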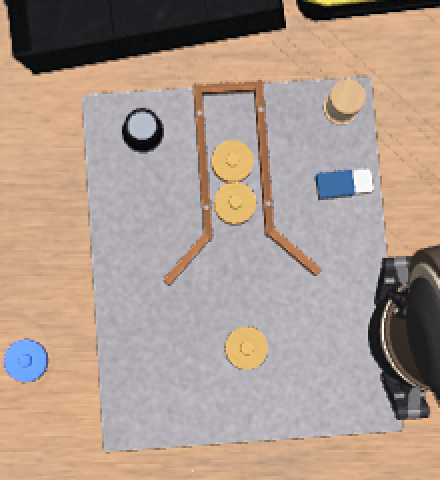

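The third weight is centred in front of the gate at (246,348). Rotating back and going behind it.

```bash
python3 -m crank '[[-2,0,0,0,0,-8],[-5.3,2,0,0,0,-16],[-5.3,5,0,0,0,-24],[-5.3,8,0,0,0,-32],[-5.3,11,0,0,0,-40],[-5.3,11.1,0,0,0,-48],[-5.3,11.1,0,0,0,-56],[-5.3,11.1,0,0,0,-64]]'
python3 -m crank '[[0,0,0,0,0,-8],[0,0,0,0,0,-16],[0,0,0,0,0,-24],[0,0,0,0,0,-26],[0,0,0,0,0,-26]]'
```

```text
clock: 16.9
ee_pos: [431.5, -57.0, 72.9]
tcp_rot: [-3.041, -0.783, 0.003]
force: [-0.1, -0.0, -0.6]
width: 11.2
clock: 17.4
ee_pos: [431.6, -57.4, 73.0]
tcp_rot: [-3.14, -0.086, 0.003]
force: [-0.1, 0.3, 0.0]
width: 11.3
```

```bash
python3 -m crank '[[0.1,-0.5,-2,0,0,0],[0.1,-0.55,-4,0,0,0],[0.1,-0.55,-5,0,0,0],[0.1,-0.55,-5.6,0,0,0],[0.1,-0.55,-5.9,0,0,0],[0.1,-0.55,-5.9,0,0,0],[0.8,-0.52,-5.9,0,0,0],[1.6,-0.48,-5.9,0,0,0]]'
python3 -m crank '[[0.7,0.04,0,0,0,0],[1.5,0.08,0,0,0,0],[2.4,0.12,0,0,0,0],[3.4,0.17,0,0,0,0],[4.4,0.22,0,0,0,0],[5.4,0.27,0,0,0,0],[6.4,0.32,0,0,0,0],[7.4,0.37,0,0,0,0]]'
```

```text
clock: 18.2
ee_pos: [449.4, -63.3, 15.4]
tcp_rot: [3.14, 0.083, 0.002]
force: [0.4, -0.6, 0.6]
width: 11.1
clock: 19.0
ee_pos: [523.2, -59.5, 14.7]
tcp_rot: [3.14, 0.083, -0.0]
force: [-2.2, 0.1, 1.2]
width: 11.2
```

```bash
python3 -m crank '[[0.9,0.06,0,0,0,0],[1.8,0.12,0,0,0,0],[2.7,0.18,0,0,0,0],[3.6,0.24,0,0,0,0],[4.5,0.29,0,0,0,0],[5.4,0.34,0,0,0,0],[6.2,0.38,0,0,0,0],[6.6,0.4,0,0,0,0]]'
python3 -m crank '[[-1,0,0,0,0,0],[-3,0,1,0,0,0],[-6,0,4,0,0,0],[-9,-3,6,0,0,0],[-12,-7,8,0,0,0],[-12,-11,10,0,0,0],[-12,-15,12,0,0,0],[-12,-18,14,0,0,0]]'
python3 - <<'E'
from h import *
im=bot.grab_frame("top");s=bot.grab_frame("scene")
cv2.imwrite("pics/t10.png",im[100:340,220:440,::-1].repeat(2,0).repeat(2,1))
cv2.imwrite("pics/s10.png",s[:,:,::-1])
weights('scene');weights('top')
E
```

```text
clock: 19.8
ee_pos: [589.4, -55.4, 14.7]
tcp_rot: [-3.14, -0.084, -0.001]
force: [-2.5, 0.2, 1.7]
width: 11.2
clock: 20.6
ee_pos: [467.1, -238.4, 156.0]
tcp_rot: [3.139, 0.08, 0.002]
force: [0.6, 0.4, -0.0]
width: 11.4
scene 384 211 19.0 50.5 [657.6 -51.5] gate: [71.2  0.8]
top 336 181 20.1 68.6 [658.8 -51.3] gate: [72.4  0.9]
```

View pics/t10.png

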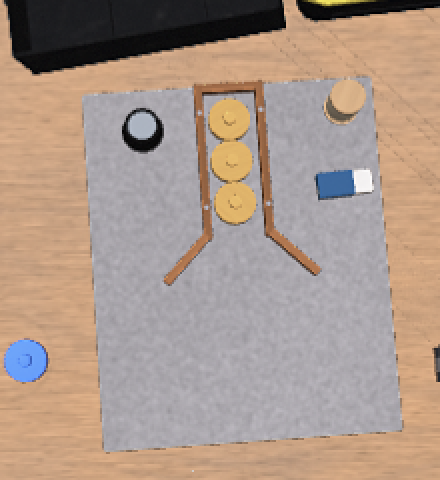

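View pics/s10.png

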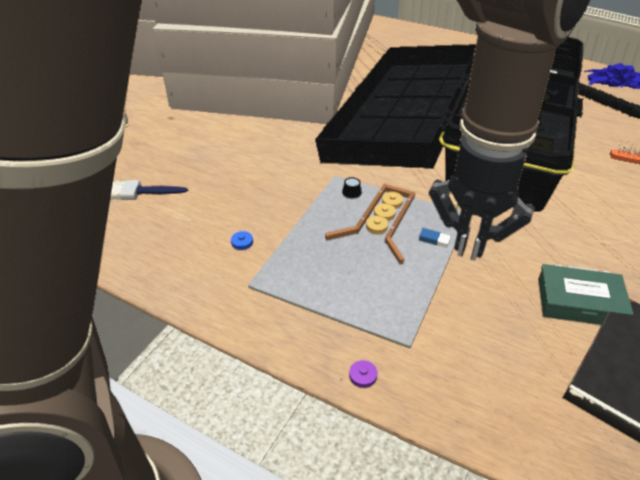

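All three weights lie flat in single file at crop (235,203), (232,160) and (230,118). The last is about 31 mm past the gate line, and the loupe, bobbin, eraser and both look-alikes are unmoved. Handing in.

```bash
python3 -m crank '[[0,0,0,0,0,0],[0,0,0,0,0,0],[0,0,0,0,0,0]]'; python3 -c "
from station import bot
print(bot.sign_off())"
```

```text
clock: 21.1
ee_pos: [468.3, -234.3, 154.3]
tcp_rot: [-3.14, -0.086, 0.001]
force: [-0.1, 0.3, -0.0]
width: 11.2
the job is handed in; nothing more can be done
None
```

All three brass weights are in the lane in single file, and I handed the job in at about 21 s of the 72 s allowed. I pushed them with the fingers slightly open. The middle weight went straight in, then the left and the right were each slid sideways to the lane's centre line and pushed in.

- **Position:** in the last pictures all three lie flat in a line. The top and scene views put the middle of the row 72 and 71 mm past the gate. The last weight is therefore about 31 mm past it (20 mm needed).
- **Surroundings:** the loupe, bobbin, eraser and both look-alikes look unmoved, judged by eye in the pictures and not measured. The gripper ended well clear.
- **Forces:** the readings at the end of each move during the pushes stayed under about 4 N.
- **Disagreements:** some scene-view fixes taken mid-task were about 5 to 7 mm off the top view, most likely because the mask cut off part of the weights. I relied on the top view, or corrected for the offset. The lane walls also gave a direction about 0.7° off the tray edges, so I used about 3°.

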